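# Close the column heater over its column

### The arm

A 7-joint arm with a two-finger parallel gripper is mounted at the origin on the work surface. World frame = base frame: x ahead of the robot, y to its left, z up, the work surface at z = 0. Lengths are in m, angles in rad, forces in N, time in s.
With the tool pointing down it reaches from about 0.4 to 0.85 m from the base axis. Payload 10.4 kg.
Tool frame: the origin (TCP) lies between the finger pads; the fingertips stand tcp_to_tips ahead of it and the grasp point (between the pads) lies 8 mm behind it (tcp_to_tips is the distance from the TCP to the fingertips, in m); z points along the fingers, y is the line along which they close (so a half turn about z gives the same grasp; the last joint's range is limited). The gripper opens to 85 mm and grips with 20 to 120 N. Pads are 22 mm wide; open, the fingers measure 114 mm over their backs; the gripper's body (76 mm by 85 mm) begins 54 mm behind the grasp point. The pads swing forward as they close: fully open they stand 13 mm farther back than shut.
Start: joints at [-1.215, 0.332, -0.065, 1.46, 0.022, 1.35, -0.088], TCP at [0.231, 0.581, 0.242] pointing down, gripper open.
Joint ranges: [-2.6, 2.6], [-0.5, 2.12], [-1.47, 1.34], [0.16, 2.42], [-1.27, 4.41], [0.06, 2.06], [-2.6, 2.6]. Speed limits (rad/s): [2.22, 2.22, 2.79, 2.79, 3.14, 3.14, 3.14].

### API

Orientations are given as a unit quaternion [x, y, z, w].
In Python, from workcell import * gives the robot as it stands.
- The arm moves only by the tool apply_moves, never from a script. Its argument "rows" is a list of rows, each an object of numbers: "x", "y", "z": the shift along the tool's x, y, z in mm; "ax", "ay", "az": the turn, a rotation vector about the tool's x, y, z in degrees; "gripper": the closure, from 0 (fully open) to 1 (shut). A call has 1 to 5 rows; each row shifts and turns the commanded pose from where the row before left it, along the tool's axes as they then stand; what a row does not reach is not made up. A row lasts 1/12 s, in which the tool goes at most 41.7 mm and 7.16 degrees, less where a joint would pass 70% of its speed; a pose out of reach is approached as far as the arm can. A call with a gripper value outside its range is refused whole. The fingers move at their own pace and stop on an object; "newtons" is the grip in N (left out, the last holds). Time passes only in rows, so rows that do not move let the fingers close. It gives the time, the measured TCP pose, the force, the opening and the grip force at its end, in the units of the state.
- get_obs(): the state, without advancing time (a new reading comes with each control period).
- camera(name): name is "scene" or "top"; returns a dict with "color" (400x640x3 uint8, red, green, blue), "fov_y" (degrees; the focal length in pixels is half the picture's height over the tangent of half this angle, whatever the lens; pixels are square), "cx", "cy" (the principal point, pixels), "rvec" (rotation vector, rad) and "tvec" (3), from world to camera coordinates, as OpenCV has them. Camera axes: x right, y down, z forward; pixel columns grow to the right and rows downward; lengths in m; the calibration is good to about 2 mm. A picture is of the moment at which its call begins. There is no depth.
- hand_in(): hands the job in; it is judged then, once.
The state is a dict: "clock": time; "joint_pos": joint angles; "joint_velocities": joint speeds; "tau": joint torques, N m; "position": TCP position; "ee_rot": TCP orientation; "ft_force": force on the tool from outside, world axes, zero at the start; "torque": the same for the moment, N m; "grip_width": opening from 0.0 (shut) to 1.0 (fully open); "grasp_force": force on a finger pad.
Only numpy, scipy, OpenCV 4.12 (cv2) and the standard library are available. Lean on these libraries where they do the work, as an engineer would, in place of code of your own. Each camera call takes 0.05 s, during which the arm holds its last target. There are 200 camera calls.

### The job

Take the steel column with the red and black ends from the rack and lay it gently, without dropping it, in the sprung saddle of the lower heater half, red end towards the half's red end. Then set the upper heater half over the two dowels, red end over red end, and press it down until the two halves meet flush all round. Finish while still holding it pressed shut with the gripper, so that the clamp screws can be put in; leave everything else where it is.

Things in the scene. Friction and masses are not known exactly. Their poses are not given: they have to be found in the camera images.
- column_mid (a point): Centre of the steel column: a cylinder 20 mm in diameter, 60 mm long, 0.12 kg, lying level in one of the three places of the rack; one end fitting (12 mm) is red, the other black. x runs along it towards the red end (it may roll about x). It is gripped across its middle, from above.
- column_red (a point): A point on the axis of the same steel column, in the middle of its red end fitting, 24 mm from the column's centre.
- rack: White column rack, fixed, base 90 (x) x 170 (y) x 10 mm, origin under its centre. Three columns lie along its x, 55 mm apart, their axes 36 mm above the bench, each on two V supports 6 mm thick, 24 mm either side of the rack's middle; between the supports there is free room under a column down to the base. Which column lies where varies.
- lower: Lower heater half: aluminium block 124 (x) x 56 (y) x 36 mm on a grey base plate 170 x 90 x 12 mm screwed to the bench (it cannot move); origin under its centre, x to its red end, z up. In its middle is a trough 72 (x) x 28 mm (y) with the sprung copper saddle.
- lower_face (a point): Centre of the lower half's upward parting face, 48 mm above the bench; axes as the lower half's. Two dowels, 8 mm in diameter, stand 21 mm up from the face at x = -49 and +49 mm, both at y = +16 mm; their top 9 mm tapers like a bullet to 2.6 mm.
- saddle (a joint): How far the saddle is pushed down, m: 0 spring out, 0.005 when shut over the column. A V 44 mm long (x) centred under lower_face; at 0 it carries the column's axis 8 mm above the face, its lips at most 3.5 mm above the face. 8 N preload, 15 N at 5 mm: the upper half merely resting stays about 5 mm open; some 9 N more shuts it.
- upper_grip (a point): Centre of the black grip bar (70 (x) x 22 (y) x 30 mm high) on the upper heater half, 45 mm above the half's underside. Below it an aluminium block 124 (x) x 56 (y) x 30 mm; 0.5 kg in all. x points to its red end, z up. It starts upright on the bench.
- upper_face (a point): Centre of the upper half's underside (parting face), 45 mm below upper_grip, same axes; shut, it meets lower_face. Two 9.5 mm holes go right through at x = -49 and +49 mm, both at y = +16 mm, so it fits one way round only. In the underside is a pocket 72 x 28 mm, 13 mm deep, for the column.
- upper_red (a point): A point of the upper half at its red end: 58 mm along x from the half's centre, 15 mm above its underside.
- blue_column_mid (a point): Centre of the blue column with white ends, same size, in the rack: not to be moved.
- white_column_mid (a point): Centre of the white column with grey ends, same size, in the rack: not to be moved.
- dish: White dish, 70 mm across and 18 mm high, with the two clamp screws in it; origin under its centre. Leave alone.
- beaker: Glass beaker, 70 mm across and 90 mm high; origin under its centre. Leave alone.
- amber: Amber glass bottle, 72 mm across and 150 mm high; origin under its centre. Leave alone.
- sprayer: White spray bottle with red trigger, 74 mm across and 182 mm high; origin under its centre. Leave alone.
- driver: Orange-handled screwdriver, 160 mm long, lying on the bench near the robot; origin under its middle. Leave alone.
Things that resemble listed ones, but are neither listed nor needed, are in the scene too. What is shaped like the lower but green is not meant. Leave any orange look-alike of the part that bears column_mid alone.

How it is judged:
By the outcome, as a careful person would: the job done as asked, in the order asked, and still so for the second after the job is handed in, while the arm keeps its last pose, push and grip.
It also fails if it takes over 61 s, if anything falls off the work surface, if the arm or the gripper's body presses on something with over 40 N, if the wrist force passes 120 N, or if a joint passes its speed limit or range.

## Working session

There is one attempt and no reset: what is moved stays moved. The work goes in short steps, Python scripts to look and compute and a tool call to move; the robot and the scene stay as the last step left them, time stands still between calls to the robot, and variables do not carry over. Pictures are saved under pics/ and viewed, at most 10 in all, crops included, and the job is handed in when it is done.

Besides the shell and the picture viewer there is one more tool, called after ">>>" as a command line: name --argument value ..., lists and objects as JSON in quotes. apply_moves: Moves the arm, as the interface text tells. Its arguments: {"type":"object","properties":{"rows":{"type":"array","items":{"type":"object","properties":{"x":{"type":"number"},"y":{"type":"number"},"z":{"type":"number"},"ax":{"type":"number"},"ay":{"type":"number"},"az":{"type":"number"},"gripper":{"type":"number"}}}},"newtons":{"type":"number"}},"required":["rows"]}

```bash
ls; mkdir -p pics; cat > h.py <<'E'
from workcell import *
import numpy as np, cv2
from scipy.spatial.transform import Rotation as R
def K(c):
    f=c["color"].shape[0]/2/np.tan(np.radians(c["fov_y"])/2)
    return np.array([[f,0,c["cx"]],[0,f,c["cy"]],[0,0,1.]])
def ray(c,uv):
    M=cv2.Rodrigues(np.array(c["rvec"],float))[0]; t=np.array(c["tvec"],float).ravel()
    d=M.T@np.linalg.inv(K(c))@np.array([uv[0],uv[1],1.])
    return -M.T@t,d
def onz(c,uv,z):
    o,d=ray(c,uv); return o+d*(z-o[2])/d[2]
def proj(c,p):
    return cv2.projectPoints(np.array(p,float).reshape(-1,3),np.array(c["rvec"],float),np.array(c["tvec"],float),K(c),None)[0].reshape(-1,2)
def save(name,im,s=1):
    cv2.imwrite("pics/"+name,cv2.resize(im[...,::-1],None,fx=s,fy=s,interpolation=cv2.INTER_CUBIC))
E
python3 - <<'E'
from h import *
o=get_obs(); print(o)
import pickle
for n in("scene","top"):
    c=camera(n); pickle.dump(c,open(n+".pkl","wb")); save(n+"0.png",c["color"],1.25)
    print(n,{k:v for k,v in c.items() if k!="color"}, ray(c,(320,200)))
E
```

```text
pics
{'clock': 0.0, 'joint_pos': array([-1.21461981,  0.3328699 , -0.06472349,  1.4609399 ,  0.02161092,
        1.34988191, -0.08851429]), 'joint_velocities': array([ 0.00030729,  0.00247209, -0.00089396, -0.00136362, -0.00025651,
        0.00295819, -0.00020116]), 'tau': array([ 6.35924516e-04, -6.25458312e+01,  4.99263871e-02, -3.91613388e+01,
        1.64130167e-02,  9.52606177e-03, -2.49173627e-05]), 'position': array([0.23097832, 0.58037213, 0.24151788]), 'ee_rot': array([ 1.88242721e-01,  9.82122287e-01, -6.94484821e-04, -9.87591960e-05]), 'ft_force': array([ 0.10954841, -0.25879189,  0.24722428]), 'torque': array([-0.06350731, -0.02133741, -0.0039032 ]), 'grasp_force': 0.0, 'grip_width': 1.003676017666839}
scene {'fov_y': 54.514118448372066, 'cx': 323.65656221218154, 'cy': 197.3358353022814, 'rvec': array([ 2.36409379,  0.78130994, -0.25086108]), 'tvec': array([-0.43322521, -0.18770178,  1.20515979])} (array([ 0.86800777, -0.47255717,  0.83581002]), array([-0.36130415,  0.4972235 , -0.78890045]))
top {'fov_y': 51.57271277902302, 'cx': 315.9634898241883, 'cy': 198.6931923813327, 'rvec': array([ 2.14451106, -2.11670163,  0.18815722]), 'tvec': array([0.01566065, 0.49395849, 0.98701715])} (array([0.31455047, 0.02236079, 1.05782848]), array([ 0.17091412, -0.01003809, -0.9852881 ]))
```

View pics/top0.png

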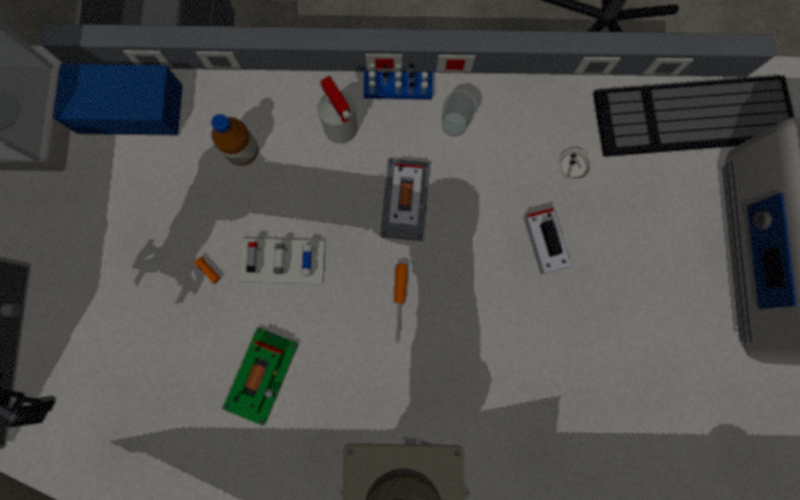

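View pics/scene0.png

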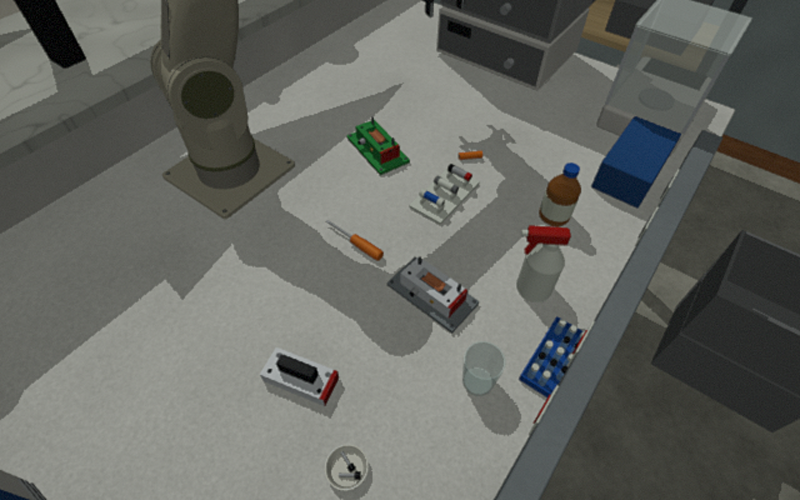

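```bash
python3 - <<'E'
from h import *
import pickle
t=pickle.load(open("top.pkl","rb"));s=pickle.load(open("scene.pkl","rb"))
def crop(c,x0,y0,w=66,h=50): return cv2.resize(c["color"][y0:y0+h,x0:x0+w],(396,300),interpolation=cv2.INTER_CUBIC)
m=np.vstack([np.hstack([crop(t,192,183),crop(t,300,120,99,75)]),np.hstack([crop(s,325,125),crop(s,305,195,86,65)])])
save("mosaic.png",m)
def blobs(c,name,lo,hi,roi,hs=True):
    hsv=cv2.cvtColor(c["color"],cv2.COLOR_RGB2HSV)
    k=cv2.inRange(hsv,np.array(lo),np.array(hi))
    if lo[0]==0 and hi[0]<=10: k|=cv2.inRange(hsv,np.array([172,lo[1],lo[2]]),np.array([180,hi[1],hi[2]]))
    z=np.zeros_like(k);x0,y0,x1,y1=roi;z[y0:y1,x0:x1]=k[y0:y1,x0:x1]
    n,l,st,ce=cv2.connectedComponentsWithStats(z)
    for i in range(1,n):
        if st[i][4]>=5:
            r=cv2.minAreaRect(np.argwhere(l==i)[:,::-1].astype(np.float32))
            print(name,st[i].tolist(),ce[i].round(1),[np.round(q,1) for q in r])
blobs(t,"t red",(0,120,50),(8,255,255),(160,100,480,240))
blobs(t,"t blk",(0,0,0),(180,255,45),(185,180,270,235))
blobs(t,"t grip",(0,0,0),(180,255,45),(415,160,460,225))
blobs(t,"t copper",(5,90,40),(15,255,255),(300,120,360,200))
blobs(s,"s red",(0,120,50),(8,255,255),(200,120,400,330))
blobs(s,"s blk",(0,0,0),(180,255,45),(325,120,400,180))
blobs(s,"s grip",(0,0,0),(180,255,45),(205,275,275,325))
blobs(s,"s copper",(5,90,40),(15,255,255),(305,190,390,265))
E
```

```text
t red [317, 131, 21, 3, 39] [326.9 132. ] [array([327. , 131.9]), array([20.1,  1.9]), np.float64(4.8)]
t red [422, 167, 20, 6, 46] [431.8 169.6] [array([431.5, 169.6]), array([ 2.4, 19.6]), np.float64(76.0)]
t red [199, 194, 7, 4, 28] [202.  195.5] [array([202. , 195.5]), array([3., 6.]), np.float64(90.0)]
t blk [198, 212, 6, 5, 25] [200.6 214.4] [array([200.5, 214. ]), array([4., 5.]), np.float64(90.0)]
t grip [433, 176, 16, 29, 284] [440.5 189.9] [array([440.6, 190. ]), array([27.5, 10.5]), np.float64(73.3)]
t copper [320, 146, 10, 19, 166] [324.3 154.6] [array([324.5, 155. ]), array([18.,  9.]), np.float64(90.0)]
s red [304, 120, 15, 11, 105] [310.6 123.9] [array([310.7, 123.1]), array([ 8.5, 15.8]), np.float64(68.2)]
s red [371, 138, 6, 7, 26] [373.8 140.8] [array([374., 141.]), array([4.2, 5.7]), np.float64(45.0)]
s red [359, 231, 15, 22, 111] [366.1 241. ] [array([365.9, 241.4]), array([ 5.8, 23.6]), np.float64(42.3)]
s red [256, 296, 14, 26, 110] [262.9 308.1] [array([262.9, 308.2]), array([ 4.8, 26.5]), np.float64(24.8)]
s blk [359, 132, 4, 6, 14] [360.1 134. ] [array([359.9, 134.1]), array([2.4, 5.4]), np.float64(21.8)]
s grip [222, 284, 32, 23, 398] [237.6 295. ] [array([237.5, 295. ]), array([33.2, 12.6]), np.float64(21.8)]
s grip [264, 308, 3, 6, 6] [265.  310.5] [array([265. , 310.5]), array([0.4, 5.4]), np.float64(26.6)]
s grip [254, 311, 3, 3, 7] [255. 312.] [array([255., 312.]), array([1.4, 2.8]), np.float64(45.0)]
s grip [261, 315, 3, 5, 5] [261.8 317. ] [array([261.8, 316.9]), array([0.4, 4.5]), np.float64(26.6)]
s copper [305, 201, 2, 5, 7] [305.3 202.9] [array([305.5, 203. ]), array([4., 1.]), np.float64(90.0)]
s copper [337, 218, 19, 15, 141] [346.7 225.2] [array([346.4, 224.9]), array([18.9,  7.8]), np.float64(33.7)]
```

View pics/mosaic.png

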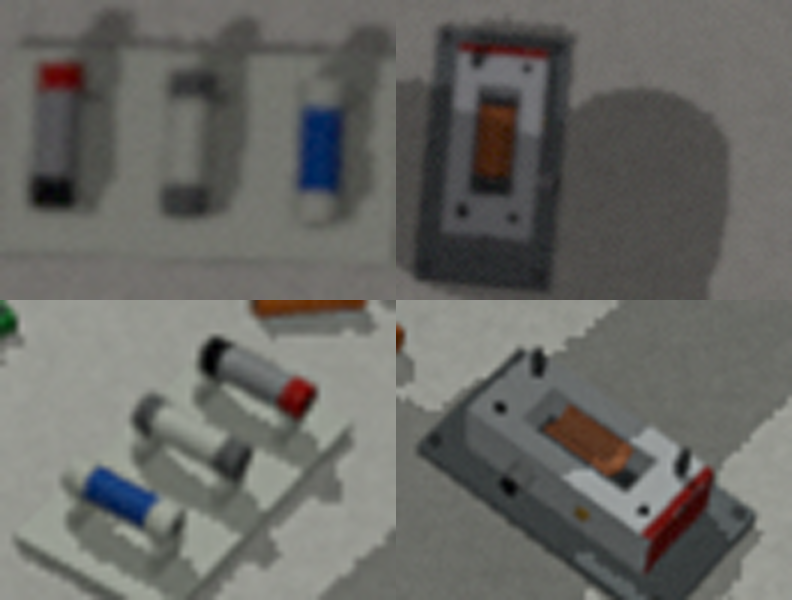

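```bash
cat >> h.py <<'E'
def tri(c1,u1,c2,u2):
    def P(c): return K(c)@np.hstack([cv2.Rodrigues(np.array(c["rvec"],float))[0],np.array(c["tvec"],float).reshape(3,1)])
    X=cv2.triangulatePoints(P(c1),P(c2),np.array(u1,float).reshape(2,1),np.array(u2,float).reshape(2,1)).ravel(); X=X[:3]/X[3]
    return X, np.linalg.norm(proj(c1,X)[0]-u1), np.linalg.norm(proj(c2,X)[0]-u2)
E
python3 - <<'E'
from h import *
import pickle
t=pickle.load(open("top.pkl","rb"));s=pickle.load(open("scene.pkl","rb"))
np.set_printoptions(precision=4,suppress=True)
def both(n,a,b,z): print(n,tri(t,a,s,b),"top@z",onz(t,a,z)[:2],"scene@z",onz(s,b,z)[:2])
both("col red",(202,195.5),(373.8,140.8),.036)
both("col blk",(200.6,214.4),(360.1,134.3),.036)
both("saddle",(324.3,154.6),(346.7,225.2),.048)
both("dowel+",(320.7,134.5),(367.5,228),.069)
both("dowel-",(316.5,172.7),(335.8,206.3),.069)
both("grip",(440.5,189.9),(237.6,295.),.047)
both("low red",(327,132),(366.1,241),.044)
both("up red",(431.8,169.6),(262.9,308.1),.02)
# grip bar corners in each view
for c,roi,n,z in((t,(415,160,460,225),"t",.06),(s,(205,275,252,325),"s",.06)):
    g=cv2.cvtColor(c["color"],cv2.COLOR_RGB2HSV)[...,2]; k=np.zeros_like(g); x0,y0,x1,y1=roi; k[y0:y1,x0:x1]=(g[y0:y1,x0:x1]<45)*255
    cn=max(cv2.findContours(k,0,2)[0],key=cv2.contourArea); print(n,[ (q[0].tolist(),onz(c,q[0],z)[:2].round(4).tolist()) for q in cv2.approxPolyDP(cn,2,True)])
E
```

```text
col red (array([0.4981, 0.3067, 0.0378]), np.float64(0.48583848310681865), np.float64(0.46769361719343766)) top@z [0.4993 0.308 ] scene@z [0.4965 0.3071]
col blk (array([0.4501, 0.3071, 0.0369]), np.float64(0.6954172681874524), np.float64(0.6544270060770708)) top@z [0.4515 0.3086] scene@z [0.4485 0.3062]
saddle (array([0.6061, 0.002 , 0.0465]), np.float64(0.26525512317882977), np.float64(0.31103443885042925)) top@z [0.6062 0.0025] scene@z [0.6062 0.0005]
dowel+ (array([0.6548, 0.0132, 0.0634]), np.float64(0.5139688221185263), np.float64(0.6134894025316265)) top@z [0.6519 0.0124] scene@z [0.6572 0.0109]
dowel- (array([0.5563, 0.0222, 0.0618]), np.float64(0.35092095383388106), np.float64(0.39490666258245827)) top@z [0.5539 0.0216] scene@z [0.5598 0.0184]
grip (array([ 0.5193, -0.289 ,  0.0449]), np.float64(0.33011092479899334), np.float64(0.4311805705504988)) top@z [ 0.5194 -0.2878] scene@z [ 0.5196 -0.2902]
low red (array([ 0.6676, -0.0046,  0.0413]), np.float64(0.3425954548460099), np.float64(0.41745230213804463)) top@z [ 0.6673 -0.0039] scene@z [ 0.6676 -0.007 ]
up red (array([ 0.5759, -0.2742,  0.0266]), np.float64(0.23169385197005027), np.float64(0.31075821941759263)) top@z [ 0.578  -0.2757] scene@z [ 0.573  -0.2731]
t [([440, 176], [0.5518, -0.2839]), ([434, 178], [0.5466, -0.2689]), ([433, 183], [0.5339, -0.266]), ([441, 204], [0.4816, -0.2836]), ([447, 202], [0.4868, -0.2985]), ([448, 198], [0.4968, -0.3014])]
s [([224, 285], [0.4859, -0.294]), ([224, 296], [0.5039, -0.3119]), ([250, 306], [0.563, -0.2954]), ([251, 294], [0.5465, -0.2746])]
```

```bash
cat >> h.py <<'E'
def go(p,yaw=None):
    """tool-axis shift (mm) from measured pose to world point p; az to bring tool y to world yaw (deg); tilt"""
    o=get_obs(); r=R.from_quat(o["ee_rot"]); y=r.apply([0,1,0]); z=r.apply([0,0,1])
    yw=np.degrees(np.arctan2(y[1],y[0]))
    print("t %.2f"%o["clock"],"pos",o["position"].round(4),"yaw_y %.2f"%yw,"toolz",z.round(4),"F",o["ft_force"].round(1),"w %.3f"%o["grip_width"],"gf %.1f"%o["grasp_force"])
    print(" shift mm",(r.inv().apply(np.array(p)-o["position"])*1e3).round(1), "az", None if yaw is None else round(yw-yaw,2))
E
python3 -c "
import workcell as w
print([n for n in dir(w) if n[0]!='_']); print(getattr(w,'tcp_to_tips',None))
from h import *
go([.474,.307,.15],90)"
```

```text
['MotionError', 'camera', 'get_obs', 'hand_in', 'tcp_to_tips']
0.011
t 0.10 pos [0.231  0.5804 0.2416] yaw_y 68.30 toolz [-5.0e-04 -1.2e-03 -1.0e+00] F [-0.5 -0.  -0.2] w 0.996 gf 0.0
 shift mm [-326.9 -164.    91.8] az -21.7
```

>>> apply_moves --rows '[{"az":-5.4,"gripper":0.58},{"az":-5.4},{"az":-5.4},{"az":-5.5},{"z":0}]'

```text
invalid input at $.rows[0]: expected keys x, y, z, ax, ay, az, gripper
```

>>> apply_moves --rows '[{"x":-24,"y":-27},{"x":-24,"y":-27},{"x":-24,"y":-27},{"x":-24,"y":-27},{"x":-24,"y":-27}]'

```text
invalid input at $.rows[0]: expected keys x, y, z, ax, ay, az, gripper
```

>>> apply_moves --rows '[{"x":-24,"y":-27,"z":10},{"x":-24,"y":-27,"z":20},{"x":-24,"y":-27,"z":20},{"x":-24,"y":-27,"z":20},{"x":-24,"y":-27,"z":15}]'

```text
invalid input at $.rows[0]: expected keys x, y, z, ax, ay, az, gripper
```

>>> apply_moves --rows '[{"z":0},{"z":0}]'

```text
invalid input at $.rows[0]: expected keys x, y, z, ax, ay, az, gripper
```

>>> apply_moves --rows '[{"x":0,"y":0,"z":0,"ax":0,"ay":0,"az":-5.4,"gripper":0.58},{"x":0,"y":0,"z":0,"ax":0,"ay":0,"az":-5.4,"gripper":0.58},{"x":0,"y":0,"z":0,"ax":0,"ay":0,"az":-5.4,"gripper":0.58},{"x":0,"y":0,"z":0,"ax":0,"ay":0,"az":-5.5,"gripper":0.58}]'

```text
clock: 0.43
position: [0.231, 0.5805, 0.2418]
ee_rot: [-0.002, 1.0, -0.0, -0.0]
ft_force: [-0.0, 0.5, 0.5]
grip_width: 0.455
grasp_force: 0.0
```

>>> apply_moves --rows '[{"x":-24,"y":-27,"z":0,"ax":0,"ay":0,"az":0,"gripper":0.58},{"x":-24,"y":-27,"z":0,"ax":0,"ay":0,"az":0,"gripper":0.58},{"x":-24,"y":-27,"z":0,"ax":0,"ay":0,"az":0,"gripper":0.58},{"x":-24,"y":-27,"z":0,"ax":0,"ay":0,"az":0,"gripper":0.58},{"x":-24,"y":-27,"z":0,"ax":0,"ay":0,"az":0,"gripper":0.58}]'

```text
clock: 0.85
position: [0.3519, 0.4441, 0.242]
ee_rot: [0.0, 1.0, -0.0, -0.0]
ft_force: [-0.6, 0.1, 0.8]
grip_width: 0.419
grasp_force: 0.0
```

>>> apply_moves --rows '[{"x":-24,"y":-27,"z":18,"ax":0,"ay":0,"az":0,"gripper":0.58},{"x":-24,"y":-27,"z":18,"ax":0,"ay":0,"az":0,"gripper":0.58},{"x":-24,"y":-27,"z":18,"ax":0,"ay":0,"az":0,"gripper":0.58},{"x":-24,"y":-27,"z":18,"ax":0,"ay":0,"az":0,"gripper":0.58},{"x":-24,"y":-27,"z":18,"ax":0,"ay":0,"az":0,"gripper":0.58}]'

```text
clock: 1.27
position: [0.4718, 0.309, 0.1514]
ee_rot: [0.0, 1.0, -0.0, -0.0]
ft_force: [0.3, 0.3, 0.1]
grip_width: 0.424
grasp_force: 0.0
```

```bash
python3 -c "
from h import *
go([.474,.307,.04],90)"
```

```text
t 1.27 pos [0.4718 0.309  0.1514] yaw_y 90.00 toolz [-1.e-04 -0.e+00 -1.e+00] F [0.3 0.3 0.1] w 0.424 gf 0.0
 shift mm [ -2.2  -2.  111.4] az -0.0
```

>>> apply_moves --rows '[{"x":-2,"y":-2,"z":25,"ax":0,"ay":0,"az":0,"gripper":0.58},{"x":0,"y":0,"z":30,"ax":0,"ay":0,"az":0,"gripper":0.58},{"x":0,"y":0,"z":28,"ax":0,"ay":0,"az":0,"gripper":0.58},{"x":0,"y":0,"z":15,"ax":0,"ay":0,"az":0,"gripper":0.58},{"x":0,"y":0,"z":0,"ax":0,"ay":0,"az":0,"gripper":0.58}]'

```text
clock: 1.68
position: [0.4709, 0.307, 0.0504]
ee_rot: [0.0, 1.0, -0.002, -0.003]
ft_force: [-0.6, 0.1, -0.3]
grip_width: 0.419
grasp_force: 0.0
```

```bash
python3 - <<'E'
from h import *
go([.474,.307,.04],90)
m=[]
for n in("top","scene"):
    c=camera(n); u=proj(c,[.474,.307,.04])[0].astype(int); m.append(cv2.resize(c["color"][u[1]-30:u[1]+30,u[0]-40:u[0]+40],(400,300),interpolation=cv2.INTER_CUBIC))
save("descend.png",np.hstack(m))
E
```

```text
t 1.68 pos [0.4709 0.307  0.0504] yaw_y 90.00 toolz [-0.0053 -0.0041 -1.    ] F [-0.6  0.1 -0.3] w 0.419 gf 0.0
 shift mm [-3.2  0.  10.4] az -0.0
```

View pics/descend.png

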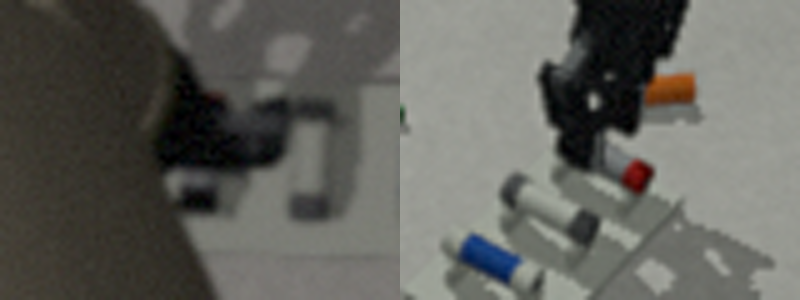

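The picture shows the steel column (red end near pixel 637,178 in the right crop) between the fingers, with the white column clear. Going down the last 10 mm and gripping.

>>> apply_moves --rows '[{"x":-3,"y":0,"z":6,"ax":0,"ay":0,"az":0,"gripper":0.58},{"x":0,"y":0,"z":4,"ax":0,"ay":0,"az":0,"gripper":0.58},{"x":0,"y":0,"z":0,"ax":0,"ay":0,"az":0,"gripper":0.58},{"x":0,"y":0,"z":0,"ax":0,"ay":0,"az":0,"gripper":0.58}]'

```text
clock: 2.12
position: [0.4762, 0.3088, 0.0446]
ee_rot: [0.0, 1.0, 0.0, 0.0]
ft_force: [0.2, -0.5, 0.3]
grip_width: 0.417
grasp_force: 0.0
```

```bash
python3 -c "
from h import *
go([.474,.307,.04],90)"
```

```text
t 2.12 pos [0.4762 0.3088 0.0446] yaw_y 89.99 toolz [ 3.e-04  3.e-04 -1.e+00] F [ 0.2 -0.5  0.3] w 0.417 gf 0.0
 shift mm [ 2.2 -1.8  4.6] az -0.01
```

>>> apply_moves --rows '[{"x":2,"y":-2,"z":4.5,"ax":0,"ay":0,"az":0,"gripper":0.58},{"x":0,"y":0,"z":0,"ax":0,"ay":0,"az":0,"gripper":0.58},{"x":0,"y":0,"z":0,"ax":0,"ay":0,"az":0,"gripper":0.7},{"x":0,"y":0,"z":0,"ax":0,"ay":0,"az":0,"gripper":0.72},{"x":0,"y":0,"z":0,"ax":0,"ay":0,"az":0,"gripper":0.74}]' --newtons 40

```text
clock: 2.53
position: [0.4742, 0.3068, 0.04]
ee_rot: [0.0, 1.0, 0.0, 0.0]
ft_force: [0.2, -0.1, -0.3]
grip_width: 0.26
grasp_force: 0.0
```

>>> apply_moves --rows '[{"x":0,"y":0,"z":0,"ax":0,"ay":0,"az":0,"gripper":0.9},{"x":0,"y":0,"z":0,"ax":0,"ay":0,"az":0,"gripper":1},{"x":0,"y":0,"z":0,"ax":0,"ay":0,"az":0,"gripper":1},{"x":0,"y":0,"z":0,"ax":0,"ay":0,"az":0,"gripper":1},{"x":0,"y":0,"z":0,"ax":0,"ay":0,"az":0,"gripper":1}]' --newtons 40

```text
clock: 2.95
position: [0.4743, 0.3076, 0.0403]
ee_rot: [-0.0, 1.0, 0.001, 0.0]
ft_force: [-0.7, 4.9, 2.6]
grip_width: 0.215
grasp_force: 40.1
```

```bash
python3 -c "
from h import *
go([.474,.307,.04],90)"
```

```text
t 2.95 pos [0.4743 0.3076 0.0403] yaw_y 90.02 toolz [ 7.0e-04  1.4e-03 -1.0e+00] F [-0.7  4.9  2.6] w 0.215 gf 40.1
 shift mm [ 0.3 -0.6  0.2] az 0.02
```

>>> apply_moves --rows '[{"x":0,"y":0,"z":-5,"ax":0,"ay":0,"az":0,"gripper":1},{"x":0,"y":0,"z":-15,"ax":0,"ay":0,"az":0,"gripper":1},{"x":0,"y":0,"z":-25,"ax":0,"ay":0,"az":0,"gripper":1},{"x":0,"y":0,"z":-25,"ax":0,"ay":0,"az":0,"gripper":1},{"x":0,"y":0,"z":-10,"ax":0,"ay":0,"az":0,"gripper":1}]'

```text
clock: 3.37
position: [0.4752, 0.3062, 0.1226]
ee_rot: [0.001, 1.0, 0.0, 0.001]
ft_force: [0.3, 1.1, -2.1]
grip_width: 0.21
grasp_force: 39.8
```

>>> apply_moves --rows '[{"x":-6,"y":-15,"z":0,"ax":0,"ay":0,"az":0,"gripper":1},{"x":-10,"y":-25,"z":0,"ax":0,"ay":0,"az":0,"gripper":1},{"x":-13,"y":-30,"z":0,"ax":0,"ay":0,"az":0,"gripper":1},{"x":-13,"y":-30,"z":0,"ax":0,"ay":0,"az":0,"gripper":1},{"x":-13,"y":-30,"z":0,"ax":0,"ay":0,"az":0,"gripper":1}]'

```text
clock: 3.78
position: [0.5289, 0.1744, 0.119]
ee_rot: [0.0, 1.0, -0.001, -0.001]
ft_force: [1.4, -0.1, -1.4]
grip_width: 0.217
grasp_force: 39.8
```

>>> apply_moves --rows '[{"x":-13,"y":-30,"z":0,"ax":0,"ay":0,"az":0,"gripper":1},{"x":-13,"y":-30,"z":0,"ax":0,"ay":0,"az":0,"gripper":1},{"x":-13,"y":-30,"z":0,"ax":0,"ay":0,"az":0,"gripper":1},{"x":-13,"y":-30,"z":0,"ax":0,"ay":0,"az":0,"gripper":1},{"x":-11,"y":-25,"z":0,"ax":0,"ay":0,"az":0,"gripper":1}]'

```text
clock: 4.2
position: [0.5919, 0.0282, 0.119]
ee_rot: [0.001, 1.0, -0.001, -0.001]
ft_force: [0.4, 0.4, -1.7]
grip_width: 0.216
grasp_force: 39.8
```

>>> apply_moves --rows '[{"x":-9,"y":-20,"z":0,"ax":0,"ay":0,"az":0,"gripper":1},{"x":-4,"y":-10,"z":0,"ax":0,"ay":0,"az":2,"gripper":1},{"x":0,"y":0,"z":0,"ax":0,"ay":0,"az":3,"gripper":1},{"x":0,"y":0,"z":0,"ax":0,"ay":0,"az":0,"gripper":1},{"x":0,"y":0,"z":0,"ax":0,"ay":0,"az":0,"gripper":1}]'

```text
clock: 4.62
position: [0.6045, 0.0025, 0.1192]
ee_rot: [0.043, 0.999, 0.0, -0.001]
ft_force: [-0.6, -0.3, -2.0]
grip_width: 0.215
grasp_force: 39.8
```

```bash
python3 - <<'E'
from h import *
import pickle
go([.605,.002,.12],84.5)
cs=[]
for n in("top","scene"):
    c=camera(n); pickle.dump(c,open(n+"1.pkl","wb")); u=proj(c,[.605,.002,.09])[0].astype(int); cs.append(cv2.resize(c["color"][u[1]-36:u[1]+36,u[0]-48:u[0]+48],(400,300),interpolation=cv2.INTER_CUBIC)); print(n,u)
save("over.png",np.hstack(cs))
E
```

```text
t 4.62 pos [0.6045 0.0025 0.1192] yaw_y 85.06 toolz [-1.3e-03  2.0e-04 -1.0e+00] F [-0.6 -0.3 -2. ] w 0.215 gf 39.8
 shift mm [-0.6 -0.5 -0.8] az 0.56
top [324 150]
scene [347 214]
```

View pics/over.png

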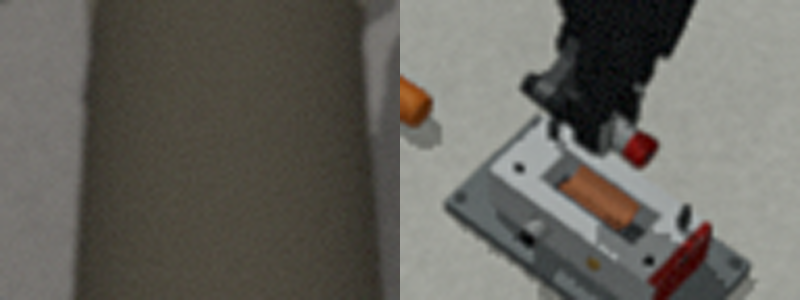

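```bash
python3 - <<'E'
from h import *
import pickle
s=pickle.load(open("scene1.pkl","rb")); s0=pickle.load(open("scene.pkl","rb")); t0=pickle.load(open("top.pkl","rb"))
def red(c):
    h=cv2.cvtColor(c["color"],cv2.COLOR_RGB2HSV); return cv2.inRange(h,np.array([0,120,50]),np.array([8,255,255]))|cv2.inRange(h,np.array([172,120,50]),np.array([180,255,255]))
u=proj(s,[.629,0,.115])[0]; n,l,st,ce=cv2.connectedComponentsWithStats(red(s))
for i in range(1,n):
    if np.linalg.norm(ce[i]-u)<25: print("red blob",st[i],ce[i],onz(s,ce[i],.115),"expected",u)
# face outline edges: lower plate/face; yaw via face long edges in top0 (bright/grey face vs dark base)
g=cv2.cvtColor(t0["color"],cv2.COLOR_RGB2GRAY)
for r in range(138,172,3): print(r,g[r,306:346].tolist())
E
```

```text
red blob [353 210   8   8  43] [356.1627907  213.30232558] [6.27317736e-01 5.93322748e-04 1.15000000e-01] expected [356.63396409 213.82675301]
138 [110, 109, 99, 83, 67, 60, 67, 67, 77, 95, 111, 114, 111, 111, 111, 114, 114, 115, 115, 114, 115, 116, 116, 116, 113, 107, 95, 101, 110, 114, 109, 86, 57, 41, 51, 59, 64, 74, 94, 104]
141 [79, 84, 74, 67, 56, 51, 47, 55, 79, 101, 112, 112, 111, 109, 98, 87, 87, 91, 90, 96, 95, 95, 98, 106, 106, 112, 114, 114, 116, 111, 103, 79, 53, 46, 55, 62, 66, 85, 103, 111]
144 [78, 70, 60, 44, 43, 43, 41, 54, 84, 105, 112, 115, 112, 101, 77, 48, 41, 42, 45, 44, 51, 54, 49, 55, 67, 92, 109, 113, 113, 109, 92, 63, 49, 49, 57, 63, 70, 91, 108, 111]
147 [74, 70, 55, 44, 40, 43, 41, 52, 75, 91, 101, 101, 99, 88, 68, 51, 48, 52, 58, 52, 53, 53, 48, 48, 68, 96, 113, 117, 114, 108, 89, 59, 44, 50, 59, 61, 69, 74, 87, 85]
150 [76, 65, 50, 43, 41, 41, 44, 53, 69, 79, 81, 80, 75, 65, 43, 37, 43, 45, 47, 43, 50, 52, 49, 55, 78, 103, 113, 114, 115, 106, 82, 54, 43, 45, 47, 50, 69, 71, 75, 78]
153 [70, 58, 49, 44, 49, 40, 48, 62, 74, 80, 80, 82, 74, 59, 43, 39, 37,
[... 383 characters left out ...]
 48, 41, 43, 45, 48, 55, 68, 76, 76, 76]
162 [59, 44, 39, 43, 39, 47, 59, 75, 79, 79, 80, 75, 63, 42, 35, 32, 39, 45, 46, 41, 38, 37, 40, 59, 77, 79, 81, 81, 78, 57, 46, 43, 41, 47, 50, 63, 74, 75, 75, 76]
165 [58, 46, 43, 42, 39, 48, 61, 76, 77, 79, 80, 72, 52, 30, 26, 20, 26, 31, 33, 28, 29, 27, 38, 64, 76, 82, 83, 83, 76, 66, 59, 55, 57, 45, 37, 60, 71, 74, 75, 77]
168 [53, 43, 39, 40, 39, 51, 66, 76, 81, 81, 75, 72, 65, 55, 51, 50, 47, 47, 48, 45, 40, 43, 54, 68, 79, 81, 83, 78, 70, 53, 43, 44, 42, 38, 51, 64, 72, 75, 73, 75]
171 [43, 40, 41, 43, 47, 51, 70, 77, 72, 55, 43, 54, 72, 76, 83, 79, 83, 84, 83, 82, 80, 79, 79, 82, 80, 80, 83, 79, 66, 52, 46, 44, 44, 45, 60, 69, 72, 78, 76, 76]
```

>>> apply_moves --rows '[{"x":-1.5,"y":-0.5,"z":10,"ax":0,"ay":0,"az":0.4,"gripper":1},{"x":0,"y":0,"z":20,"ax":0,"ay":0,"az":0,"gripper":1},{"x":0,"y":0,"z":15,"ax":0,"ay":0,"az":0,"gripper":1},{"x":0,"y":0,"z":8,"ax":0,"ay":0,"az":0,"gripper":1},{"x":0,"y":0,"z":0,"ax":0,"ay":0,"az":0,"gripper":1}]'

```text
clock: 5.13
position: [0.6051, 0.0014, 0.0644]
ee_rot: [0.047, 0.999, -0.0, -0.002]
ft_force: [0.2, -0.2, -1.0]
grip_width: 0.212
grasp_force: 39.8
```

>>> apply_moves --rows '[{"x":0,"y":0,"z":0,"ax":0,"ay":0,"az":0,"gripper":1},{"x":0,"y":0,"z":2,"ax":0,"ay":0,"az":0,"gripper":1},{"x":0,"y":0,"z":0,"ax":0,"ay":0,"az":0,"gripper":1},{"x":0,"y":0,"z":0,"ax":0,"ay":0,"az":0,"gripper":1}]'

```text
clock: 5.47
position: [0.6069, 0.0011, 0.0655]
ee_rot: [0.047, 0.999, 0.0, 0.001]
ft_force: [0.6, -0.2, -2.1]
grip_width: 0.215
grasp_force: 39.8
```

```bash
python3 - <<'E'
from h import *
go([.606,.002,.06],84.6)
E
```

```text
t 5.47 pos [0.6069 0.0011 0.0655] yaw_y 84.60 toolz [ 1.1e-03  3.0e-04 -1.0e+00] F [ 0.6 -0.2 -2.1] w 0.215 gf 39.8
 shift mm [1.  0.8 5.5] az -0.0
```

>>> apply_moves --rows '[{"x":0,"y":0.5,"z":2,"ax":0,"ay":0,"az":0,"gripper":1},{"x":0,"y":0,"z":1,"ax":0,"ay":0,"az":0,"gripper":1},{"x":0,"y":0,"z":0,"ax":0,"ay":0,"az":0,"gripper":1},{"x":0,"y":0,"z":0,"ax":0,"ay":0,"az":0,"gripper":1}]'

```text
clock: 5.8
position: [0.6065, 0.0016, 0.0618]
ee_rot: [0.047, 0.999, 0.0, -0.0]
ft_force: [-0.3, 0.0, -1.8]
grip_width: 0.217
grasp_force: 39.8
```

>>> apply_moves --rows '[{"x":0,"y":0,"z":1,"ax":0,"ay":0,"az":0,"gripper":1},{"x":0,"y":0,"z":0,"ax":0,"ay":0,"az":0,"gripper":1},{"x":0,"y":0,"z":0,"ax":0,"ay":0,"az":0,"gripper":1}]'

```text
clock: 6.05
position: [0.6068, 0.0016, 0.0611]
ee_rot: [0.047, 0.999, 0.0, 0.0]
ft_force: [-0.9, 0.1, 2.7]
grip_width: 0.214
grasp_force: 41.5
```

>>> apply_moves --rows '[{"x":0,"y":0,"z":1,"ax":0,"ay":0,"az":0,"gripper":1},{"x":0,"y":0,"z":0,"ax":0,"ay":0,"az":0,"gripper":1},{"x":0,"y":0,"z":0,"ax":0,"ay":0,"az":0,"gripper":1}]'

```text
clock: 6.3
position: [0.6069, 0.0016, 0.0604]
ee_rot: [0.047, 0.999, 0.0, 0.0]
ft_force: [-2.4, 0.2, 6.6]
grip_width: 0.213
grasp_force: 43.4
```

>>> apply_moves --rows '[{"x":0,"y":0,"z":-0.7,"ax":0,"ay":0,"az":0,"gripper":1},{"x":0,"y":0,"z":0,"ax":0,"ay":0,"az":0,"gripper":0.78},{"x":0,"y":0,"z":0,"ax":0,"ay":0,"az":0,"gripper":0.74},{"x":0,"y":0,"z":0,"ax":0,"ay":0,"az":0,"gripper":0.68},{"x":0,"y":0,"z":0,"ax":0,"ay":0,"az":0,"gripper":0.6}]' --newtons 20

```text
clock: 6.72
position: [0.6065, 0.0016, 0.0602]
ee_rot: [0.047, 0.999, -0.0, -0.0]
ft_force: [-0.5, -1.0, 0.3]
grip_width: 0.401
grasp_force: 0.0
```

>>> apply_moves --rows '[{"x":0,"y":0,"z":-2,"ax":0,"ay":0,"az":0,"gripper":0.5},{"x":0,"y":0,"z":-5,"ax":0,"ay":0,"az":0,"gripper":0.5},{"x":0,"y":0,"z":-20,"ax":0,"ay":0,"az":0,"gripper":0.5},{"x":0,"y":0,"z":-35,"ax":0,"ay":0,"az":0,"gripper":0.5},{"x":0,"y":0,"z":-35,"ax":0,"ay":0,"az":0,"gripper":0.5}]'

```text
clock: 7.13
position: [0.6058, 0.0014, 0.1581]
ee_rot: [0.047, 0.999, -0.0, -0.001]
ft_force: [1.2, 0.2, 0.9]
grip_width: 0.498
grasp_force: 0.0
```

>>> apply_moves --rows '[{"x":8,"y":-30,"z":0,"ax":0,"ay":0,"az":0,"gripper":0.5},{"x":8,"y":-30,"z":0,"ax":0,"ay":0,"az":0,"gripper":0.5},{"x":8,"y":-30,"z":0,"ax":0,"ay":0,"az":0,"gripper":0.5},{"x":8,"y":-30,"z":0,"ax":0,"ay":0,"az":0,"gripper":0.5},{"x":8,"y":-30,"z":0,"ax":0,"ay":0,"az":0,"gripper":0.5}]'

```text
clock: 7.55
position: [0.552, -0.1453, 0.1581]
ee_rot: [0.047, 0.999, 0.0, 0.0]
ft_force: [0.3, -0.4, 0.3]
grip_width: 0.5
grasp_force: 0.0
```

```bash
python3 - <<'E'
from h import *
import pickle
go([.519,-.289,.13],105)
cs=[]
for n in("top","scene"):
    c=camera(n); pickle.dump(c,open(n+"2.pkl","wb")); u=proj(c,[.606,.002,.05])[0].astype(int); cs.append(cv2.resize(c["color"][u[1]-36:u[1]+36,u[0]-48:u[0]+48],(400,300),interpolation=cv2.INTER_CUBIC)); print(n,u)
save("placed.png",np.hstack(cs))
E
```

```text
t 7.55 pos [ 0.552  -0.1453  0.1581] yaw_y 84.60 toolz [ 8.e-04  1.e-04 -1.e+00] F [ 0.3 -0.4  0.3] w 0.500 gf 0.0
 shift mm [  19.4 -146.2   28.1] az -20.4
top [324 154]
scene [347 224]
```

View pics/placed.png

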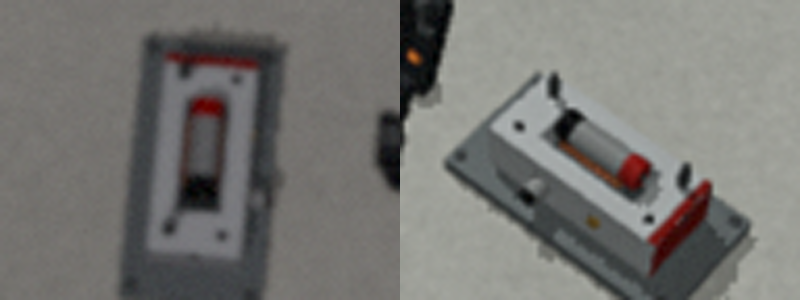

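The column lies level in the saddle (left crop: red end at 207,105, black end 201,192), red end toward the half's red strip. Now I'll refine the lower and upper poses from the lit picture.

```bash
python3 - <<'E'
from h import *
import pickle
np.set_printoptions(precision=4,suppress=True)
for n in("top","scene"):
    c=pickle.load(open(n+"2.pkl","rb")); f=8
    big=cv2.resize(c["color"],None,fx=f,fy=f,interpolation=cv2.INTER_CUBIC)
    def uv(q): return (np.array(q,float)+.5)/f-.5
    g=cv2.cvtColor(big,cv2.COLOR_RGB2GRAY)
    hsv=cv2.cvtColor(big,cv2.COLOR_RGB2HSV)
    def win(m,p,r):
        u=(proj(c,p)[0]*f).astype(int); z=np.zeros_like(m); r=int(r*f); z[u[1]-r:u[1]+r,u[0]-r:u[0]+r]=m[u[1]-r:u[1]+r,u[0]-r:u[0]+r]; return z
    def big1(m): 
        k=max(cv2.findContours(m,cv2.RETR_EXTERNAL,cv2.CHAIN_APPROX_NONE)[0],key=cv2.contourArea); return k
    red=cv2.inRange(hsv,np.array([0,120,50]),np.array([8,255,255]))|cv2.inRange(hsv,np.array([172,120,50]),np.array([180,255,255]))
    def cen(k): m=cv2.moments(k); return uv((m["m10"]/m["m00"],m["m01"]/m["m00"]))
    if n=="top":
        k=big1(win(((g>88)*255).astype(np.uint8) & ~red,[.606,.002,.048],30)); 
        b=cv2.boxPoints(cv2.minAreaRect(k)); P=np.array([onz(c,uv(q),.048)[:2] for q in b]); print("lower face box",P.tolist(),"cen",P.mean(0))
    # dowels: dark blob small
    for s in(1,-1):
        a=np.radians(-5.4); p=[.606+s*.049*np.cos(a)-.016*np.sin(a),.002+s*.049*np.sin(a)+.016*np.cos(a),.06]
        k=big1(win(((g<60)*255).astype(np.uint8),p,5)); e=uv(k[:,0].mean(0)); print(n,"dowel",s,cen(k),"exp",proj(c,p)[0],"bbox",[round(v/f,1) for v in cv2.boundingRect(k)],"world@.0585",onz(c,cen(k),.0585)[:2])
    a=np.radians(-5.4)
    k=big1(win(red,[.606+.024*np.cos(a),.002+.024*np.sin(a),.056],7)); print(n,"col red",onz(c,cen(k),.056))
    # upper grip bar + red strip
    k=big1(win(((g<50)*255).astype(np.uint8),[.519,-.289,.045],22)); b=cv2.minAreaRect(k); B=cv2.boxPoints(b); print(n,"bar",cen(k),onz(c,cen(k),.047)[:2],b[1][0]/f,b[1][1]/f,[onz(c,uv(q),.06)[:2].round(4).tolist() for q in B])
E
```

```text
lower face box [[0.6856521690603263, 0.0806100904785508], [0.687759911404836, -0.07257660665493028], [0.531170162882013, -0.07208791879674135], [0.5291748138869021, 0.07716244523414159]] cen [0.6084 0.0033]
top dowel 1 [320.6037 131.1778] exp [320.3001 133.9858] bbox [315.8, 128.9, 9.5, 7.5] world@.0585 [0.6642 0.0126]
top dowel -1 [319.3941 166.9374] exp [316.1422 171.6631] bbox [318.6, 166.6, 2.5, 1.8] world@.0585 [0.5713 0.0146]
top col red [0.6333 0.0003 0.056 ]Traceback (most recent call last):
  File "<stdin>", line 26, in <module>
  File "<stdin>", line 13, in big1
ValueError: max() iterable argument is empty
```

>>> apply_moves --rows '[{"x":5,"y":-36.5,"z":0,"ax":0,"ay":0,"az":0,"gripper":0.3},{"x":5,"y":-36.5,"z":0,"ax":0,"ay":0,"az":0,"gripper":0.3},{"x":5,"y":-36.5,"z":0,"ax":0,"ay":0,"az":0,"gripper":0.3},{"x":4,"y":-36.5,"z":0,"ax":0,"ay":0,"az":0,"gripper":0.3},{"x":0,"y":0,"z":0,"ax":0,"ay":0,"az":-6.8,"gripper":0.3}]'

```text
clock: 8.07
position: [0.5167, -0.2957, 0.1583]
ee_rot: [-0.007, 1.0, -0.002, -0.0]
ft_force: [-0.8, -0.5, -0.4]
grip_width: 0.698
grasp_force: 0.0
```

>>> apply_moves --rows '[{"x":0,"y":0,"z":0,"ax":0,"ay":0,"az":-6.8,"gripper":0.3},{"x":0,"y":0,"z":20,"ax":0,"ay":0,"az":-6.8,"gripper":0.3},{"x":0,"y":0,"z":30,"ax":0,"ay":0,"az":0,"gripper":0.3},{"x":0,"y":0,"z":0,"ax":0,"ay":0,"az":0,"gripper":0.3},{"x":0,"y":0,"z":0,"ax":0,"ay":0,"az":0,"gripper":0.3}]'

```text
clock: 8.48
position: [0.5193, -0.2869, 0.1069]
ee_rot: [-0.13, 0.992, 0.001, -0.001]
ft_force: [-0.4, 0.6, 1.8]
grip_width: 0.699
grasp_force: 0.0
```

```bash
python3 - <<'E'
from h import *
import pickle
np.set_printoptions(precision=4,suppress=True)
go([.519,-.289,.044],105)
t=camera("top");s=camera("scene"); pickle.dump(t,open("top3.pkl","wb")); pickle.dump(s,open("scene3.pkl","wb"))
def comp(c,lo,hi,p,r=9):
    h=cv2.cvtColor(c["color"],cv2.COLOR_RGB2HSV); k=cv2.inRange(h,np.array(lo),np.array(hi))
    if hi[0]==8: k|=cv2.inRange(h,np.array([172,lo[1],lo[2]]),np.array([180,255,255]))
    u=proj(c,p)[0]; n,l,st,ce=cv2.connectedComponentsWithStats(k)
    i=min((i for i in range(1,n) if st[i][4]>=6),key=lambda i:np.linalg.norm(ce[i]-u)); return ce[i],st[i].tolist()
R_=((0,120,50),(8,255,255)); B_=((0,0,0),(180,255,45))
for n,c,p in(("red",R_,[.63,0,.056]),("blk",B_,[.582,.004,.056]),("low red strip",R_,[.668,-.005,.042])):
    a,b=comp(t,*c,p),comp(s,*c,p); print(n,a,b,tri(t,a[0],s,b[0])[0])
cs=[]
for c in(t,s):
    u=proj(c,[.519,-.289,.06])[0].astype(int); cs.append(cv2.resize(c["color"][u[1]-36:u[1]+36,u[0]-48:u[0]+48],(400,300),interpolation=cv2.INTER_CUBIC)); print(u)
save("upper.png",np.hstack(cs))
E
```

```text
t 8.48 pos [ 0.5193 -0.2869  0.1069] yaw_y 104.95 toolz [-0.0026  0.0011 -1.    ] F [-0.4  0.6  1.8] w 0.699 gf 0.0
 shift mm [ 0.7 -2.  62.9] az -0.05
red (array([325.375 , 143.4688]), [322, 141, 8, 5, 32]) (array([354.4222, 228.8667]), [350, 225, 9, 8, 45]) [ 0.6313 -0.001   0.057 ]
blk (array([323.3175, 163.7143]), [319, 160, 9, 8, 63]) (array([338.56, 217.64]), [336, 215, 7, 7, 25]) [0.5801 0.0042 0.0541]
low red strip (array([326.6923, 131.9487]), [316, 131, 22, 3, 39]) (array([365.8889, 241.25  ]), [359, 232, 14, 21, 108]) [ 0.6677 -0.0042  0.0401]
[442 189]
[236 291]
```

View pics/upper.png

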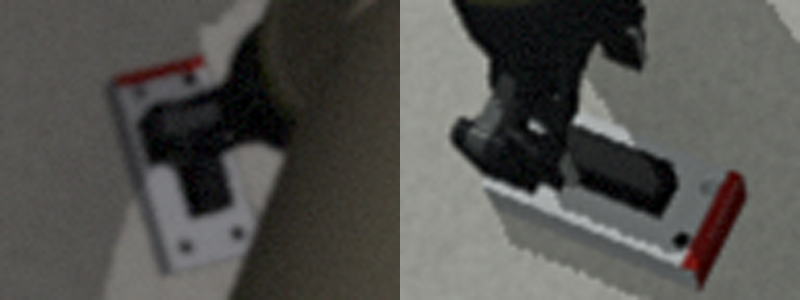

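>>> apply_moves --rows '[{"x":0,"y":-2,"z":20,"ax":0,"ay":0,"az":0,"gripper":0.3},{"x":0,"y":0,"z":20,"ax":0,"ay":0,"az":0,"gripper":0.3},{"x":0,"y":0,"z":13,"ax":0,"ay":0,"az":0,"gripper":0.3},{"x":0,"y":0,"z":6,"ax":0,"ay":0,"az":0,"gripper":0.3},{"x":0,"y":0,"z":3,"ax":0,"ay":0,"az":0,"gripper":0.3}]'

```text
clock: 9.0
position: [0.5206, -0.2894, 0.0455]
ee_rot: [-0.131, 0.991, 0.0, -0.0]
ft_force: [0.7, -0.4, 0.3]
grip_width: 0.697
grasp_force: 0.0
```

>>> apply_moves --rows '[{"x":0,"y":0,"z":0,"ax":0,"ay":0,"az":0,"gripper":0.5},{"x":0,"y":0,"z":0,"ax":0,"ay":0,"az":0,"gripper":0.6},{"x":0,"y":0,"z":0,"ax":0,"ay":0,"az":0,"gripper":0.68},{"x":0,"y":0,"z":0,"ax":0,"ay":0,"az":0,"gripper":0.72}]' --newtons 30

```text
clock: 9.33
position: [0.521, -0.2894, 0.0463]
ee_rot: [-0.131, 0.991, -0.0, 0.001]
ft_force: [0.5, 0.5, 0.4]
grip_width: 0.277
grasp_force: 0.0
```

```bash
python3 - <<'E'
from h import *
go([.519,-.289,.044],105)
E
```

```text
t 9.33 pos [ 0.521  -0.2894  0.0463] yaw_y 105.00 toolz [ 1.1e-03  1.0e-04 -1.0e+00] F [0.5 0.5 0.4] w 0.277 gf 0.0
 shift mm [1.8 0.9 2.3] az 0.0
```

>>> apply_moves --rows '[{"x":1.5,"y":0,"z":2,"ax":0,"ay":0,"az":0,"gripper":0.72},{"x":0,"y":0,"z":0,"ax":0,"ay":0,"az":0,"gripper":0.72},{"x":0,"y":0,"z":0,"ax":0,"ay":0,"az":0,"gripper":0.85},{"x":0,"y":0,"z":0,"ax":0,"ay":0,"az":0,"gripper":1},{"x":0,"y":0,"z":0,"ax":0,"ay":0,"az":0,"gripper":1}]'

```text
clock: 9.75
position: [0.5188, -0.2899, 0.0435]
ee_rot: [-0.13, 0.991, 0.0, -0.0]
ft_force: [-3.0, 1.2, 2.4]
grip_width: 0.256
grasp_force: 30.2
```

>>> apply_moves --rows '[{"x":0,"y":0,"z":0,"ax":0,"ay":0,"az":0,"gripper":1},{"x":0,"y":0,"z":0,"ax":0,"ay":0,"az":0,"gripper":1},{"x":0,"y":0,"z":0,"ax":0,"ay":0,"az":0,"gripper":1}]' --newtons 100

```text
clock: 10.0
position: [0.519, -0.2899, 0.0437]
ee_rot: [-0.13, 0.991, 0.0, 0.0]
ft_force: [-2.7, 1.8, 6.0]
grip_width: 0.238
grasp_force: 99.3
```

```bash
python3 - <<'E'
from h import *
go([.519,-.289,.044],105)
E
```

```text
t 10.00 pos [ 0.519  -0.2899  0.0437] yaw_y 104.99 toolz [ 1.e-04  0.e+00 -1.e+00] F [-2.7  1.8  6. ] w 0.238 gf 99.3
 shift mm [-0.2  0.9 -0.3] az -0.01
```

```bash
python3 - <<'E'
from h import *
import pickle
np.set_printoptions(precision=4,suppress=True,linewidth=200)
t=[pickle.load(open(f"top{i}.pkl","rb")) for i in("","2","3")];s=[pickle.load(open(f"scene{i}.pkl","rb")) for i in("","2","3")]
for q in(1,-1):
    p=np.array([.6065,.0165,.058])+np.array([.001,0,0])+q*np.array([.0488,-.0046,0])
    for a,b in zip(t,s):
        r=[]
        for c in(a,b):
            u=np.round(proj(c,p)[0]).astype(int); w=5
            g=cv2.cvtColor(c["color"],cv2.COLOR_RGB2GRAY).astype(float)[u[1]-w:u[1]+w+1,u[0]-w:u[0]+w+1]
            if a is t[1]: print(u,"\n",g.astype(int))
            # darkness centroid of component darkest
            m=(g<(75 if c is a else 70)).astype(np.uint8); n,l,st,ce=cv2.connectedComponentsWithStats(m)
            r.append([(ce[i]+u-w).round(1).tolist()+[int(st[i][4])] for i in range(1,n)])
        print(q,r)
E
```

```text
1 [[[321.1, 131.5, 61]], [[366.9, 229.7, 12], [370.6, 233.9, 14]]]
[321 134] 
 [[ 64  62  61  54  44  44  43  45  47  46  48]
 [ 58  53  50  48  51  40  43  39  44  43  41]
 [ 52  46  37  44  39  38  34  39  41  38  39]
 [ 71  67  52  44  32  30  31  42  37  43  40]
 [ 96 100  79  52  33  37  50  60  70  71  70]
 [108 110  91  57  36  53  75  92 104 108 106]
 [112 114  93  60  43  61  92 109 117 118 118]
 [115 113 100  75  66  82 106 118 120 119 121]
 [116 116 111 102 101 109 116 119 119 121 120]
 [115 119 116 117 115 118 120 118 113 116 114]
 [115 118 119 118 119 119 116 108  99  98  96]]
[367 230] 
 [[161 159 157 156 155 157 159 155 157 159 158]
 [160 162 159 161 154 147 151 157 155 155 157]
 [161 161 161 165 136  83  98 154 156 155 157]
 [162 162 165 161 103  39  68 152 157 155 156]
 [159 163 166 138  67  26  59 154 159 156 158]
 [160 165 165 106  40  25  75 160 166 156 153]
 [166 165 166 101  36  31  90 164 163 120  92]
 [163 166 165 111  48  52 128 158 124  72  46]
 [158 165 164 147  94  79 108 108  70  50  46]
 [165 162 164 167 140 110  79  47  49  56  40]
 [164 164 164 168 162
[... 797 characters left out ...]
114 115 117 115 117 117 118 117 119]]
[336 208] 
 [[157 157 157 159 156 158 160 160 159 154 156]
 [152 153 158 159 155 152 158 159 156 156 157]
 [128 123 152 158 117 110 153 159 159 159 153]
 [ 92 100 144 136  72  55 143 159 158 156 154]
 [ 78 127 164 106  43  34 102 155 159 158 153]
 [127 163 172 102  36  33 102 159 161 159 158]
 [166 168 171 105  36  33 107 163 165 161 160]
 [168 167 170 108  41  41 124 164 166 164 162]
 [165 165 167 133  96  68 110 154 166 165 164]
 [165 166 164 169 170 126 110 117 162 168 167]
 [164 165 166 166 168 139 114 110 154 163 164]]
-1 [[[320.0, 167.5, 10], [316.2, 171.9, 9]], [[335.6, 208.5, 10]]]
-1 [[[320.1, 167.4, 8], [316.5, 172.0, 6]], [[335.5, 208.3, 11]]]
```

>>> apply_moves --rows '[{"x":0,"y":0,"z":-5,"ax":0,"ay":0,"az":0,"gripper":1},{"x":0,"y":0,"z":-15,"ax":0,"ay":0,"az":0,"gripper":1},{"x":0,"y":0,"z":-25,"ax":0,"ay":0,"az":0,"gripper":1},{"x":0,"y":0,"z":-30,"ax":0,"ay":0,"az":0,"gripper":1},{"x":0,"y":0,"z":-20,"ax":0,"ay":0,"az":0,"gripper":1}]'

```text
clock: 10.42
position: [0.5192, -0.2901, 0.1404]
ee_rot: [-0.13, 0.991, -0.0, 0.0]
ft_force: [0.9, -0.6, -4.0]
grip_width: 0.239
grasp_force: 98.5
```

>>> apply_moves --rows '[{"x":0,"y":0,"z":-5,"ax":0,"ay":0,"az":5,"gripper":1},{"x":0,"y":0,"z":0,"ax":0,"ay":0,"az":6,"gripper":1},{"x":0,"y":0,"z":0,"ax":0,"ay":0,"az":6,"gripper":1},{"x":0,"y":0,"z":0,"ax":0,"ay":0,"az":3.4,"gripper":1},{"x":0,"y":0,"z":0,"ax":0,"ay":0,"az":0,"gripper":1}]'

```text
clock: 10.83
position: [0.5187, -0.2896, 0.1429]
ee_rot: [0.048, 0.999, 0.0, -0.001]
ft_force: [-0.2, -0.3, -4.1]
grip_width: 0.242
grasp_force: 98.3
```

```bash
python3 - <<'E'
from h import *
go([.6,-.10,.144],84.6)
E
```

```text
t 10.83 pos [ 0.5187 -0.2896  0.1429] yaw_y 84.44 toolz [-1.e-03  3.e-04 -1.e+00] F [-0.2 -0.3 -4.1] w 0.242 gf 98.3
 shift mm [-62.5 196.6  -1.1] az -0.16
```

```bash
python3 - <<'E'
from h import *
import pickle
np.set_printoptions(precision=4,suppress=True)
t=pickle.load(open("top2.pkl","rb"));s=pickle.load(open("scene2.pkl","rb"))
r=np.radians(-5.4); off=lambda q:np.array([q*.049*np.cos(r)-.016*np.sin(r), q*.049*np.sin(r)+.016*np.cos(r)])
for n,c,u,z,q in(("T base+",t,(320,134.6),.048,1),("T base-",t,(316.2,172.5),.048,-1),("S base+",s,(366.4,231.6),.048,1),("S base-",s,(335.4,210.1),.048,-1),("S tip+",s,(367.2,227.1),.069,1),("S tip-",s,(335.6,205.5),.069,-1),("S mid+",s,(366.8,229.9),.057,1),("S mid-",s,(335.5,208.4),.057,-1)):
    p=onz(c,u,z)[:2]; print(n,p,"-> centre",p-off(q))
go([.606,.0015,.144],84.6)
E
```

```text
T base+ [0.6588 0.014 ] -> centre [0.6085 0.0026]
T base- [0.5595 0.0224] -> centre [0.6068 0.0018]
S base+ [0.6549 0.0137] -> centre [0.6046 0.0023]
S base- [0.5575 0.0214] -> centre [0.6048 0.0009]
S tip+ [0.6553 0.0127] -> centre [0.605  0.0013]
S tip- [0.558  0.0201] -> centre [ 0.6053 -0.0004]
S mid+ [0.6555 0.0128] -> centre [0.6052 0.0015]
S mid- [0.5582 0.0202] -> centre [ 0.6055 -0.0003]
t 10.83 pos [ 0.5187 -0.2896  0.1429] yaw_y 84.44 toolz [-0.001   0.0003 -1.    ] F [-0.2 -0.3 -4.1] w 0.242 gf 98.3
 shift mm [-58.7 298.2  -1.1] az -0.16
```

>>> apply_moves --rows '[{"x":-10,"y":30,"z":0,"ax":0,"ay":0,"az":-0.15,"gripper":1},{"x":-12,"y":38,"z":0,"ax":0,"ay":0,"az":0,"gripper":1},{"x":-12,"y":38,"z":0,"ax":0,"ay":0,"az":0,"gripper":1},{"x":-12,"y":38,"z":0,"ax":0,"ay":0,"az":0,"gripper":1},{"x":-12,"y":38,"z":0,"ax":0,"ay":0,"az":0,"gripper":1}]'

```text
clock: 11.25
position: [0.5937, -0.1122, 0.1432]
ee_rot: [0.045, 0.999, 0.0, -0.0]
ft_force: [1.2, -1.3, -5.0]
grip_width: 0.243
grasp_force: 98.7
```

>>> apply_moves --rows '[{"x":-2,"y":38,"z":0,"ax":0,"ay":0,"az":0,"gripper":1},{"x":0,"y":38,"z":0,"ax":0,"ay":0,"az":0,"gripper":1},{"x":0,"y":25,"z":0,"ax":0,"ay":0,"az":0,"gripper":1},{"x":0,"y":10,"z":0,"ax":0,"ay":0,"az":0,"gripper":1},{"x":0,"y":0,"z":0,"ax":0,"ay":0,"az":0,"gripper":1}]'

```text
clock: 11.67
position: [0.6056, 0.0005, 0.1429]
ee_rot: [0.042, 0.999, 0.001, -0.0]
ft_force: [0.6, 0.2, -5.2]
grip_width: 0.239
grasp_force: 98.7
```

```bash
python3 - <<'E'
from h import *
go([.606,.0015,.13],84.6)
E
```

```text
t 11.67 pos [6.056e-01 5.000e-04 1.429e-01] yaw_y 85.17 toolz [-9.0e-04  1.4e-03 -1.0e+00] F [ 0.6  0.2 -5.2] w 0.239 gf 98.7
 shift mm [-0.3  1.  12.9] az 0.57
```

>>> apply_moves --rows '[{"x":-1,"y":1,"z":6,"ax":0,"ay":0,"az":0.3,"gripper":1},{"x":0,"y":0,"z":7,"ax":0,"ay":0,"az":0,"gripper":1},{"x":0,"y":0,"z":0,"ax":0,"ay":0,"az":0,"gripper":1},{"x":0,"y":0,"z":0,"ax":0,"ay":0,"az":0,"gripper":1}]'

```text
clock: 12.0
position: [0.6061, -0.0044, 0.1295]
ee_rot: [0.049, 0.999, -0.0, -0.001]
ft_force: [-0.1, -0.5, -4.4]
grip_width: 0.241
grasp_force: 98.7
```

```bash
python3 - <<'E'
from h import *
import pickle
go([.6065,.0015,.122],84.9)
s=camera("scene"); pickle.dump(s,open("scene4.pkl","wb"))
x0,y0=310,165; save("align.png",s["color"][y0:y0+90,x0:x0+90],6.6)
t=camera("top"); pickle.dump(t,open("top4.pkl","wb"))
r=np.radians(-5.1); z=get_obs()["position"][2]-.0437
for h in(.048,z):
  for a,b in((62,-28),(62,28),(-62,-28)):
    p=[.6065+(a*np.cos(r)-b*np.sin(r))/1e3,.0015+(a*np.sin(r)+b*np.cos(r))/1e3,h]; u=proj(s,p)[0]; print(a,b,h.__round__(3),u.round(1),((u-[x0,y0]+.5)*6.6).round(0))
E
```

```text
t 12.00 pos [ 0.6061 -0.0044  0.1295] yaw_y 84.34 toolz [-1.7e-03 -7.0e-04 -1.0e+00] F [-0.1 -0.5 -4.4] w 0.241 gf 98.7
 shift mm [0.2 5.9 7.5] az -0.56
62 -28 0.048 [359.9 246.9] [333. 544.]
62 28 0.048 [374.2 232.1] [427. 446.]
-62 -28 0.048 [320.6 218.1] [ 73. 354.]
62 -28 0.087 [361.4 238.1] [343. 486.]
62 28 0.087 [376.1 223. ] [440. 386.]
-62 -28 0.087 [320.7 208.8] [ 74. 292.]
```

View pics/align.png

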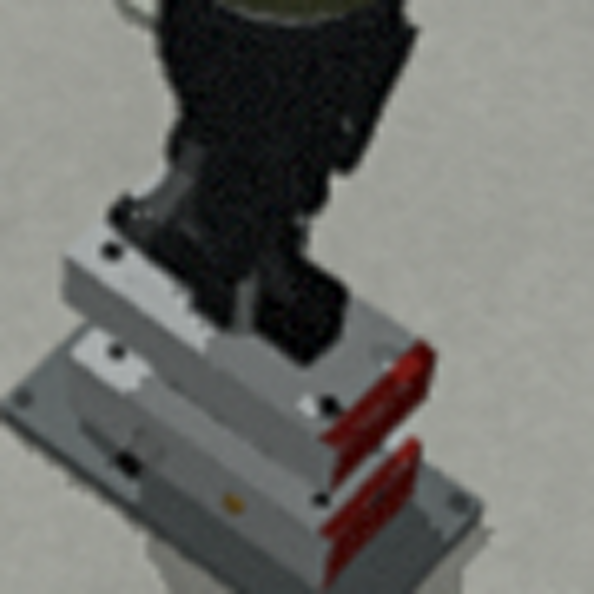

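>>> apply_moves --rows '[{"x":0,"y":0,"z":0,"ax":0,"ay":0,"az":0,"gripper":1},{"x":0,"y":0,"z":0,"ax":0,"ay":0,"az":0,"gripper":1},{"x":0,"y":0,"z":0,"ax":0,"ay":0,"az":0,"gripper":1},{"x":0,"y":0,"z":0,"ax":0,"ay":0,"az":0,"gripper":1}]'

```text
clock: 12.43
position: [0.6069, -0.0027, 0.1307]
ee_rot: [0.048, 0.999, 0.0, 0.0]
ft_force: [-1.3, 0.4, -5.4]
grip_width: 0.249
grasp_force: 98.7
```

```bash
python3 - <<'E'
from h import *
go([.606,.0015,.12],84.9)
E
```

```text
t 12.43 pos [ 0.6069 -0.0027  0.1307] yaw_y 84.45 toolz [ 3.e-04  2.e-04 -1.e+00] F [-1.3  0.4 -5.4] w 0.249 gf 98.7
 shift mm [ 1.3  4.1 10.7] az -0.45
```

>>> apply_moves --rows '[{"x":1.2,"y":4.2,"z":4,"ax":0,"ay":0,"az":-0.45,"gripper":1},{"x":0,"y":0,"z":4,"ax":0,"ay":0,"az":0,"gripper":1},{"x":0,"y":0,"z":0,"ax":0,"ay":0,"az":0,"gripper":1},{"x":0,"y":0,"z":0,"ax":0,"ay":0,"az":0,"gripper":1},{"x":0,"y":0,"z":0,"ax":0,"ay":0,"az":0,"gripper":1}]'

```text
clock: 12.85
position: [0.606, 0.0015, 0.1224]
ee_rot: [0.045, 0.999, -0.0, -0.0]
ft_force: [0.1, -0.9, -4.5]
grip_width: 0.24
grasp_force: 98.7
```

>>> apply_moves --rows '[{"x":0,"y":0,"z":0,"ax":0,"ay":0,"az":0,"gripper":1},{"x":0,"y":0,"z":0,"ax":0,"ay":0,"az":0,"gripper":1}]'

```text
clock: 13.02
position: [0.6061, 0.0015, 0.1226]
ee_rot: [0.045, 0.999, 0.0, 0.0]
ft_force: [0.1, 0.6, -5.0]
grip_width: 0.241
grasp_force: 98.7
```

```bash
python3 - <<'E'
from h import *
import pickle
go([.606,.0015,.115],84.9)
s=camera("scene"); pickle.dump(s,open("scene5.pkl","wb"))
# red end-face blobs: compare upper and lower
h=cv2.cvtColor(cv2.resize(s["color"],None,fx=4,fy=4,interpolation=cv2.INTER_CUBIC),cv2.COLOR_RGB2HSV)
k=cv2.inRange(h,np.array([0,110,40]),np.array([8,255,255]))|cv2.inRange(h,np.array([172,110,40]),np.array([180,255,255]))
n,l,st,ce=cv2.connectedComponentsWithStats(k)
for i in range(1,n):
    if st[i][4]>300 and 330<ce[i][0]/4<400 and ce[i][1]/4>190:
        cn=cv2.findContours((l==i).astype(np.uint8),0,1)[0][0]; print(st[i]/4,(ce[i]/4).round(1),(cv2.approxPolyDP(cn,4,True)[:,0]/4).tolist())
E
```

```text
t 13.02 pos [0.6061 0.0015 0.1226] yaw_y 84.89 toolz [ 2.e-04  1.e-04 -1.e+00] F [ 0.1  0.6 -5. ] w 0.241 gf 98.7
 shift mm [0.1 0.  7.6] az -0.01
[360.5 217.   16.   21.5 507.5] [368.7 226.8] [[375.5, 217.25], [372.0, 218.75], [360.5, 230.75], [363.25, 233.5], [362.0, 238.25], [374.75, 225.0]]
[358.75 231.5   14.75  22.   466.75] [366.2 241.8] [[373.0, 231.75], [359.0, 244.75], [360.75, 247.75], [359.5, 253.25], [372.25, 239.25]]
```

>>> apply_moves --rows '[{"x":0,"y":0,"z":3,"ax":0,"ay":0,"az":0,"gripper":1},{"x":0,"y":0,"z":3,"ax":0,"ay":0,"az":0,"gripper":1},{"x":0,"y":0,"z":3,"ax":0,"ay":0,"az":0,"gripper":1},{"x":0,"y":0,"z":0,"ax":0,"ay":0,"az":0,"gripper":1}]'

```text
clock: 13.4
position: [0.6055, 0.0016, 0.1125]
ee_rot: [0.044, 0.999, -0.0, -0.001]
ft_force: [-0.3, 0.1, -5.1]
grip_width: 0.237
grasp_force: 98.7
```

>>> apply_moves --rows '[{"x":0,"y":0,"z":1.5,"ax":0,"ay":0,"az":0,"gripper":1},{"x":0,"y":0,"z":1.5,"ax":0,"ay":0,"az":0,"gripper":1},{"x":0,"y":0,"z":0,"ax":0,"ay":0,"az":0,"gripper":1}]'

```text
clock: 13.65
position: [0.6059, 0.0016, 0.1102]
ee_rot: [0.045, 0.999, 0.0, -0.0]
ft_force: [-0.1, 0.1, -4.9]
grip_width: 0.239
grasp_force: 98.7
```

```bash
python3 - <<'E'
from h import *
go([.606,.0015,.11],84.9); print(get_obs()["torque"])
E
```

```text
t 13.65 pos [0.6059 0.0016 0.1102] yaw_y 84.90 toolz [-4.e-04  0.e+00 -1.e+00] F [-0.1  0.1 -4.9] w 0.239 gf 98.7
 shift mm [-0.2 -0.1  0.2] az -0.0
[0.05599903 0.02047767 0.02495234]
```

>>> apply_moves --rows '[{"x":0,"y":0,"z":1,"ax":0,"ay":0,"az":0,"gripper":1},{"x":0,"y":0,"z":1,"ax":0,"ay":0,"az":0,"gripper":1},{"x":0,"y":0,"z":0,"ax":0,"ay":0,"az":0,"gripper":1}]'

```text
clock: 13.9
position: [0.6059, 0.0016, 0.1083]
ee_rot: [0.045, 0.999, 0.0, -0.0]
ft_force: [0.3, -0.9, -5.3]
grip_width: 0.238
grasp_force: 98.7
```

>>> apply_moves --rows '[{"x":0,"y":0,"z":1,"ax":0,"ay":0,"az":0,"gripper":1},{"x":0,"y":0,"z":1,"ax":0,"ay":0,"az":0,"gripper":1},{"x":0,"y":0,"z":0,"ax":0,"ay":0,"az":0,"gripper":1}]'

```text
clock: 14.15
position: [0.6059, 0.0016, 0.1063]
ee_rot: [0.045, 0.999, 0.0, -0.0]
ft_force: [-0.3, -0.5, -5.2]
grip_width: 0.238
grasp_force: 98.7
```

```bash
python3 - <<'E'
from h import *
go([.606,.0015,.0917],84.9); print(get_obs()["torque"])
E
```

```text
t 14.15 pos [0.6059 0.0016 0.1063] yaw_y 84.90 toolz [-3.e-04  1.e-04 -1.e+00] F [-0.3 -0.5 -5.2] w 0.238 gf 98.7
 shift mm [-0.1 -0.1 14.6] az -0.0
[-0.01095368  0.01390969 -0.0338193 ]
```

>>> apply_moves --rows '[{"x":0,"y":0,"z":1,"ax":0,"ay":0,"az":0,"gripper":1},{"x":0,"y":0,"z":1,"ax":0,"ay":0,"az":0,"gripper":1},{"x":0,"y":0,"z":0,"ax":0,"ay":0,"az":0,"gripper":1}]'

```text
clock: 14.4
position: [0.6059, 0.0016, 0.1042]
ee_rot: [0.045, 0.999, 0.0, -0.0]
ft_force: [0.6, 0.2, -4.3]
grip_width: 0.244
grasp_force: 98.7
```

>>> apply_moves --rows '[{"x":0,"y":0,"z":1,"ax":0,"ay":0,"az":0,"gripper":1},{"x":0,"y":0,"z":1,"ax":0,"ay":0,"az":0,"gripper":1},{"x":0,"y":0,"z":0,"ax":0,"ay":0,"az":0,"gripper":1}]'

```text
clock: 14.65
position: [0.6058, 0.0016, 0.1022]
ee_rot: [0.044, 0.999, 0.0, -0.0]
ft_force: [-0.2, 0.4, -4.9]
grip_width: 0.24
grasp_force: 98.7
```

```bash
python3 - <<'E'
from h import *
go([.606,.0015,.0917],84.9); print(get_obs()["torque"])
E
```

```text
t 14.65 pos [0.6058 0.0016 0.1022] yaw_y 84.90 toolz [-4.e-04  0.e+00 -1.e+00] F [-0.2  0.4 -4.9] w 0.240 gf 98.7
 shift mm [-0.2 -0.1 10.5] az 0.0
[-0.00931767  0.05964397 -0.03511824]
```

>>> apply_moves --rows '[{"x":0,"y":0,"z":1.5,"ax":0,"ay":0,"az":0,"gripper":1},{"x":0,"y":0,"z":1.5,"ax":0,"ay":0,"az":0,"gripper":1},{"x":0,"y":0,"z":1.5,"ax":0,"ay":0,"az":0,"gripper":1},{"x":0,"y":0,"z":0,"ax":0,"ay":0,"az":0,"gripper":1}]'

```text
clock: 14.98
position: [0.6058, 0.0016, 0.0975]
ee_rot: [0.045, 0.999, 0.0, -0.0]
ft_force: [-0.4, -0.1, -5.1]
grip_width: 0.239
grasp_force: 98.7
```

>>> apply_moves --rows '[{"x":0,"y":0,"z":1,"ax":0,"ay":0,"az":0,"gripper":1},{"x":0,"y":0,"z":1,"ax":0,"ay":0,"az":0,"gripper":1},{"x":0,"y":0,"z":0,"ax":0,"ay":0,"az":0,"gripper":1}]'

```text
clock: 15.23
position: [0.6061, 0.0016, 0.0964]
ee_rot: [0.045, 0.999, 0.0, 0.0]
ft_force: [-2.7, -0.9, 1.2]
grip_width: 0.239
grasp_force: 99.5
```

```bash
python3 - <<'E'
from h import *
go([.606,.0015,.0917],84.9); print(get_obs()["torque"])
E
```

```text
t 15.23 pos [0.6061 0.0016 0.0964] yaw_y 84.90 toolz [ 2.e-04  2.e-04 -1.e+00] F [-2.7 -0.9  1.2] w 0.239 gf 99.5
 shift mm [ 0.1 -0.1  4.7] az -0.0
[0.03696385 0.63764641 0.00421636]
```

>>> apply_moves --rows '[{"x":0,"y":0,"z":1,"ax":0,"ay":0,"az":0,"gripper":1},{"x":0,"y":0,"z":1,"ax":0,"ay":0,"az":0,"gripper":1},{"x":0,"y":0,"z":0,"ax":0,"ay":0,"az":0,"gripper":1},{"x":0,"y":0,"z":0,"ax":0,"ay":0,"az":0,"gripper":1}]'

```text
clock: 15.57
position: [0.6061, 0.0016, 0.0943]
ee_rot: [0.045, 0.999, 0.0, 0.0]
ft_force: [-3.6, 0.1, 5.2]
grip_width: 0.245
grasp_force: 99.9
```

>>> apply_moves --rows '[{"x":0,"y":0,"z":1,"ax":0,"ay":0,"az":0,"gripper":1},{"x":0,"y":0,"z":1,"ax":0,"ay":0,"az":0,"gripper":1},{"x":0,"y":0,"z":0,"ax":0,"ay":0,"az":0,"gripper":1},{"x":0,"y":0,"z":0,"ax":0,"ay":0,"az":0,"gripper":1}]'

```text
clock: 15.9
position: [0.6062, 0.0016, 0.0924]
ee_rot: [0.045, 0.999, 0.0, 0.0]
ft_force: [-4.0, -0.5, 5.4]
grip_width: 0.241
grasp_force: 100.3
```

```bash
python3 - <<'E'
from h import *
go([.606,.0015,.0917],84.9); print(get_obs()["torque"])
E
```

```text
t 15.90 pos [0.6062 0.0016 0.0924] yaw_y 84.90 toolz [ 5.e-04  2.e-04 -1.e+00] F [-4.  -0.5  5.4] w 0.241 gf 100.3
 shift mm [ 0.2 -0.1  0.7] az -0.0
[-0.00674281  0.99589116  0.03839086]
```

>>> apply_moves --rows '[{"x":0.4,"y":0,"z":1,"ax":0,"ay":0,"az":0,"gripper":1},{"x":0,"y":0,"z":0,"ax":0,"ay":0,"az":0,"gripper":1},{"x":0,"y":0,"z":0,"ax":0,"ay":0,"az":0,"gripper":1}]'

```text
clock: 16.15
position: [0.6061, 0.0016, 0.0917]
ee_rot: [0.045, 0.999, 0.0, 0.001]
ft_force: [-4.1, 0.1, 7.1]
grip_width: 0.236
grasp_force: 100.7
```

>>> apply_moves --rows '[{"x":0,"y":0,"z":1,"ax":0,"ay":0,"az":0,"gripper":1},{"x":0,"y":0,"z":0,"ax":0,"ay":0,"az":0,"gripper":1},{"x":0,"y":0,"z":0,"ax":0,"ay":0,"az":0,"gripper":1}]'

```text
clock: 16.4
position: [0.6061, 0.0016, 0.0916]
ee_rot: [0.045, 0.999, 0.0, 0.001]
ft_force: [-8.5, -0.3, 16.4]
grip_width: 0.236
grasp_force: 101.8
```

```bash
python3 - <<'E'
from h import *
go([.606,.0015,.0917],84.9); print(get_obs()["torque"])
E
```

```text
t 16.40 pos [0.6061 0.0016 0.0916] yaw_y 84.89 toolz [ 1.3e-03  5.0e-04 -1.0e+00] F [-8.5 -0.3 16.4] w 0.236 gf 101.8
 shift mm [ 0.1 -0.1 -0.1] az -0.01
[-0.13951603  1.8727849   0.05440799]
```

>>> apply_moves --rows '[{"x":0.8,"y":0,"z":0,"ax":0,"ay":0,"az":0,"gripper":1},{"x":0,"y":0,"z":0.5,"ax":0,"ay":0,"az":0,"gripper":1},{"x":0,"y":0,"z":0,"ax":0,"ay":0,"az":0,"gripper":1},{"x":0,"y":0,"z":0,"ax":0,"ay":0,"az":0,"gripper":1}]'

```text
clock: 16.73
position: [0.6061, 0.0016, 0.0917]
ee_rot: [0.045, 0.999, 0.0, 0.002]
ft_force: [-6.6, 0.4, 18.1]
grip_width: 0.24
grasp_force: 102.2
```

```bash
python3 - <<'E'
from h import *
go([.606,.0015,.0917],84.9); print(get_obs()["torque"])
s=camera("scene"); x0,y0=310,165; save("shut.png",s["color"][y0:y0+90,x0:x0+90],6.6)
E
```

```text
t 16.73 pos [0.6061 0.0016 0.0917] yaw_y 84.89 toolz [ 3.2e-03  5.0e-04 -1.0e+00] F [-6.6  0.4 18.1] w 0.240 gf 102.2
 shift mm [ 0.1 -0.1 -0. ] az -0.01
[-0.18077981  1.44322487  0.05627263]
```

View pics/shut.png

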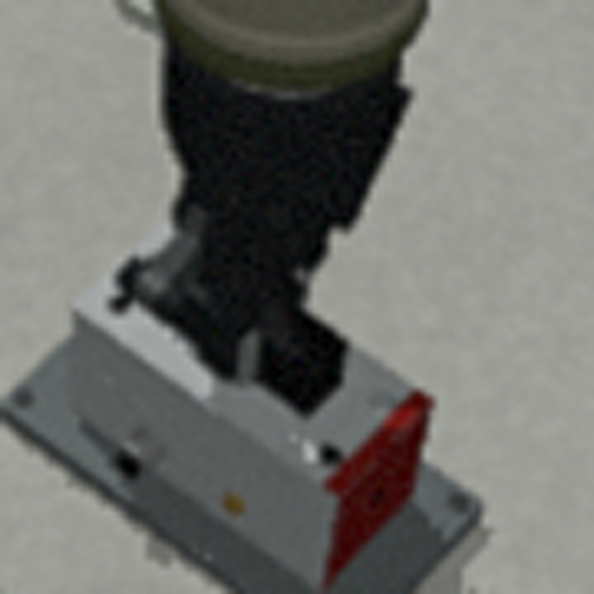

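The halves look closed, with no gap along the visible long side or the red end (seam near pixels 75,350 to 325,535). The tool leans 0.18°, so I'll take that out and check the force.

>>> apply_moves --rows '[{"x":-0.4,"y":0,"z":0.3,"ax":0,"ay":0.2,"az":0,"gripper":1},{"x":0,"y":0,"z":0,"ax":0,"ay":0,"az":0,"gripper":1},{"x":0,"y":0,"z":0,"ax":0,"ay":0,"az":0,"gripper":1},{"x":0,"y":0,"z":0,"ax":0,"ay":0,"az":0,"gripper":1}]'

```text
clock: 17.12
position: [0.6061, 0.0016, 0.0916]
ee_rot: [0.045, 0.999, 0.0, -0.001]
ft_force: [-10.3, -0.7, 21.7]
grip_width: 0.241
grasp_force: 102.7
```

```bash
python3 - <<'E'
from h import *
go([.606,.0015,.0917],84.9); print(get_obs()["torque"])
E
```

```text
t 17.12 pos [0.6061 0.0016 0.0916] yaw_y 84.89 toolz [-0.0012  0.001  -1.    ] F [-10.3  -0.7  21.7] w 0.241 gf 102.7
 shift mm [ 0.1 -0.1 -0.1] az -0.01
[-0.19633949  2.23106031  0.07645133]
```

>>> apply_moves --rows '[{"x":0,"y":0,"z":0,"ax":0,"ay":-0.06,"az":0,"gripper":1},{"x":0,"y":0,"z":0,"ax":0,"ay":0,"az":0,"gripper":1},{"x":0,"y":0,"z":0,"ax":0,"ay":0,"az":0,"gripper":1},{"x":0,"y":0,"z":0,"ax":0,"ay":0,"az":0,"gripper":1},{"x":0,"y":0,"z":0,"ax":0,"ay":0,"az":0,"gripper":1}]'

```text
clock: 17.53
position: [0.6061, 0.0016, 0.0916]
ee_rot: [0.045, 0.999, 0.0, -0.0]
ft_force: [-10.5, 0.2, 21.4]
grip_width: 0.239
grasp_force: 102.7
```

```bash
python3 - <<'E'
from h import *
go([.606,.0015,.0917],84.9)
o=get_obs()
if abs(o["position"][2]-.0917)<.0006 and 12<o["ft_force"][2]<30: print(hand_in())
E
```

```text
t 17.53 pos [0.6061 0.0016 0.0916] yaw_y 84.89 toolz [-1.e-04  9.e-04 -1.e+00] F [-10.5   0.2  21.4] w 0.239 gf 102.7
 shift mm [ 0.1 -0.1 -0.1] az -0.01
the job is handed in; nothing more can be done
None
```

I handed the job in at 17.5 s: the column is in the saddle with its red end to the half's red end, and the upper half is on both dowels, shut to within 0.1 mm of the expected height and still held pressed at about 21 N.

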